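Load the pellet holder under the reader's leaf springs and start the reading

TASK

Load the pressed-pellet holder that lies in the reader's loading bay: with the fingertips on the thumb step at its near end, press it down hard against the sprung platen and, keeping it down, slide it in under the clamp bar and the two leaf springs until it is fully home against the end stop, then let go. Then press the start key on top of the reader fully down and move clear. Only push and press: do not pick up or lift the holder, leave the key alone until the holder is home, and do not disturb the things standing round the reader.

Things in the scene. Friction and masses are not known exactly. Their poses are not given: they have to be found in the camera images.
- reader: Fixed bench pellet reader 264 x 124 x 68 mm: open loading bay between two guide rails, then a clamp bar with two leaf springs, then a white head. Origin: on the bench, centre line, under the bar's loading-side face. +x = loading direction, +y left, +z up. In this frame (mm): floor plate x -166..98, top z 10; rails x -164..44, y 41..51 either side, top z 31; head x 44..98, y +-62, top z 68
- bar_edge (a point): On the reader: middle of the clamp bar's lower loading-side edge, at reader x 0, y 0, z 32 mm. The bar is 10 mm deep in x, spans both rails, its top with screws z 46. The holder must go under it
- stop_face (a point): On the reader: the end stop inside the head's slot, at reader x 94, y 0, z 30 mm; the holder's front end meets it when home. The slot's roof is at z 33 mm
- holder: Loose aluminium pellet holder, 145 (x) x 80 (y) x 11 mm, 0.15 to 0.31 kg, a brown 32 mm pellet near its front (+x) end. Origin: centre of its underside. It lies on the sprung platen between the rails (1 mm play a side), +x to the bar, underside z 25 mm, so its top (z 36) is 4 mm too high for the bar: press it down about 7 mm (over 4, at most 10). Home: origin at reader x 21.5 mm
- step_foot (a point): On the holder at its x -32, y 0, z 5 mm: foot of the upright face, 6 mm high and 80 mm wide, against which fingertips push in +x. Behind it (holder x -72.5..-32) lies the ribbed thumb step, 5 mm thick, top at bench height 30 mm at the start, on which to press. Only shut fingers fit well between the rails
- platen (a joint): Sprung platen (44 mm wide, whole length) that carries the holder: 0 = up, top z 25 mm; grows as it goes down, to 0.010 m at its stop. Takes about 10 N to start, 1.1 N more a mm (14 N at 4 mm, 18 N at 7 mm, 21 N at 10 mm), less the holder's weight. Once the holder is home and let go, it lifts it against the bar's underside (about 0.004)
- leaf_left (a joint): Left leaf spring, 10 mm wide, sloping from the clamp bar (hinge line reader x 10, y 29, z 37 mm) down to a rolled nose at x 42: 0 = at rest, nose underside z 24.5 mm; grows (rad) as the holder lifts the nose. It presses with about 1.5 to 3.5 N and falls into a notch in the holder's long edge (holder x 2..25, 3 mm deep) just before home
- leaf_right (a joint): Right leaf spring, the same at y -29 mm
- start_key (a joint): Round start key: 0 = up, grows as it is pressed down, to 0.003 m fully down; springs back; takes about 2.5 to 4.5 N
- start_key_top (a point): Centre of the top face of the start key (grey, 24 mm across, stands 5 mm proud of the head, 73 mm above the bench), in the reader's frame at x 72, y -32 mm
- spare_holder: A second, empty holder of the same form lying flat on the bench left of the reader; leave it alone. Origin: centre of its underside
- weigh_bottle_1: Small stoppered glass weighing bottle, 42 mm wide x 58 mm high, standing right of the reader; leave it alone. Origin: centre of its underside
- petri_0: Petri dish, 60 mm wide x 15 mm high, right of the reader; leave it alone. Origin: centre of its underside
- tweezers: Steel tweezers 128 mm long lying left of the reader; leave them alone. Origin: centre of the underside
- weigh_boat_1: White weighing boat 62 x 62 x 16 mm, right of the reader; leave it alone. Origin: centre of its underside
Not all that is in view belongs to the job. Leave any pink or yellow look-alike of the holder alone.

How it is judged:
On the way, in this order (a step that is already met when the one before it is completed fails the run):
1. the holder, pressed down more than 4 mm, has its front end under the clamp bar (value of joint platen above 0.0035 m and x of holder in the frame of reader between -0.065 and 0.015 m), for 0.1 s.
2. the holder is fully home against the end stop (x of holder in the frame of reader above 0.0175 m), for 0.2 s.
3. the fingers have let go of the holder, which stays home (x of holder in the frame of reader above 0.0175 m and contact force between each of the arm, the fingers and holder below 0.1 N), for 0.2 s.
4. the start key is pressed fully down (value of joint start_key above 0.0024 m), for 0.05 s.
At the end, for the whole second after the job is handed in: The holder rests within 4 mm of the end stop, pressed up by the platen under the clamp bar (underside 18 to 22.5 mm above the bench) with both leaf springs on it, and the start key has been pressed (more than 2.4 mm) after the holder was home and released, and is up again (x of holder in the frame of reader above 0.0175 m and z of holder in the frame of reader between 0.018 and 0.0225 m and value of joint each of leaf_left, leaf_right above 0.05 rad and value of joint start_key below 0.001 m and linear speed of holder below 0.01 m/s); the robot touches nothing.
It fails at once if the holder is lifted or tipped out of the bay (z of holder in the frame of reader above 0.031 m or angle between holder's own z axis and vertical above 0.12 rad).
It fails at once if the start key is pressed before the holder is home (value of joint start_key above 0.0015 m and x of holder in the frame of reader below 0.016 m).
It fails at once if something beside the reader is pushed or picked up (distance of any of spare_holder, weigh_bottle_1, petri_0, tweezers, weigh_boat_1 from where it was at the start of the episode above 0.015 m).
It also fails if it takes over 45 s, if anything falls off the work surface, if the arm or the gripper's body presses on something with over 40 N, if the wrist force passes 120 N, or if a joint passes its speed limit or range.

ROBOT

A 6-joint arm with a two-finger parallel gripper is mounted at the origin on a cart in front of the work surface, level with it; the furniture and walls round the work are solid. World frame = base frame: x ahead of the robot, y to its left, z up, the work surface at z = 0. Lengths are in m, angles in rad, forces in N, time in s.
With the tool pointing down it reaches from about 0.35 to 0.975 m from the base axis. Payload 4.9 kg.
Tool frame: the origin (TCP) lies midway between the tips of the shut fingers; the grasp point (between the pads) lies 19 mm behind it; x points along the fingers, y is the direction in which the jaws open and shut, and the axes are right-handed (so a half turn about x gives the same grasp; the last joint's range is limited). The gripper opens to 85 mm and grips with 20 to 120 N. Pads are 22 mm wide; open, the fingers measure 114 mm over their backs; the gripper's body (76 mm by 85 mm) begins 54 mm behind the grasp point. The pads swing forward as they close: fully open they stand 13 mm farther back than shut.
Start: joints at [-1.32, 0.053, 1.613, -0, 1.476, -0.119], TCP at [0.226, -0.583, 0.231] pointing down, gripper open.
Joint ranges: [-3.01, 3.01], [-1.01, 2.22], [0.06, 2.58], [-1.02, 4.17], [0.09, 2.62], [-3.14, 3.14]. Speed limits (rad/s): [2.57, 2.57, 3.14, 3.14, 3.14, 3.14].

INTERFACE

Orientations are given as a rotation vector (axis times angle).
In Python, from station import ctrl gives the robot as it stands.
- The arm moves only by the shell command python3 -m handwheel 'ROWS' [FORCE]. ROWS is JSON, a list of rows, each a list of 3 entries, a list of its own where there are three numbers: the finger opening in m, from 0 to 0.0854, then the shift along the tool's x, y, z in m, then the turn, a rotation vector about the tool's x, y, z in degrees. In form: [[claw, [dx, dy, dz], [ax, ay, az]], ...]. A call has 1 to 10 rows; each row shifts and turns the commanded pose from where the row before left it, along the tool's axes as they then stand; what a row does not reach is not made up. A row lasts 1/12 s, in which the tool goes at most 41.7 mm and 7.16 degrees, less where a joint would pass 70% of its speed; a pose out of reach is approached as far as the arm can. A call with a gripper value outside its range is refused whole. The fingers move at their own pace and stop on an object; FORCE is the grip in N (left out, the last holds). Time passes only in rows, so rows that do not move let the fingers close. It gives the time, the measured TCP pose, the force and the opening at its end, in the units of the state.
- ctrl.get_obs(): the state, without advancing time (a new reading comes with each control period).
- ctrl.get_image(name): name is "side" or "top" or "wrist"; returns the picture (420x560x3 uint8, red, green, blue); there is no depth.
- ctrl.camera_params(name): a dict with "vertical_fov" (degrees; the focal length in pixels is half the picture's height over the tangent of half this angle, whatever the lens; pixels are square), "cx", "cy" (the principal point, pixels), "rvec" (rotation vector, rad) and "tvec" (3), from world to camera coordinates, as OpenCV has them; the wrist camera has in their place "T_tool_cam" (4x4, takes a point from camera to tool coordinates, whose origin is the TCP and whose axes are the tool frame's). Camera axes: x right, y down, z forward; pixel columns grow to the right and rows downward; lengths in m; the calibration is good to about 2 mm. A picture is of the moment at which its call begins: read the wrist's pose just before it. camera_params takes no time and is no camera call.
- ctrl.finish_job(): hands the job in, once; it reports no verdict.
Trained networks look in the newest picture that a camera, given by its name, has taken for a name from the list of things; names that differ only in an ending like _2 or _b are one class to them, and where a whole thing is asked for, a point or a joint stands for the part that bears it (a point fixed in the world has none). Each returns a list of dicts, best first, with "score" (0 to 1); they miss things now and then, are a little off and sometimes report something else, mostly with a low value. They report only what shows in the picture. A call takes as long as a camera call. They do not tell look-alikes from the thing itself.
- ctrl.look_for(thing, camera): "box" ([centre column, centre row, width, height] in pixels, round what is visible of it).
- ctrl.silhouettes(thing, camera): "mask" (420x560 bool, what is visible of it) and "box" ([centre column, centre row, width, height] in pixels, round what is visible of it).
- ctrl.tip_of(thing, camera): "centre" ([row, column] in pixels: a listed point, or the origin of a listed thing).
The state is a dict: "t": time; "q": joint angles; "dq": joint speeds; "effort": joint torques, N m; "tool_pos": TCP position; "tool_rot": TCP orientation; "contact_force": force on the tool from outside, world axes, zero at the start; "wrist_torque": the same for the moment, N m; "opening": finger opening in m.
Only numpy, scipy, OpenCV 4.12 (cv2) and the standard library are available. Lean on these libraries where they do the work, as an engineer would, in place of code of your own. Each camera call takes 0.05 s, during which the arm holds its last target.

## Working session

There is one attempt and no reset: what is moved stays moved. The work goes in short steps, Python scripts to look and compute and a shell command to move; the robot and the scene stay as the last step left them, time stands still between calls to the robot, and variables do not carry over. Pictures are saved under pics/ and viewed, and the job is handed in when it is done.

```bash
ls; mkdir -p pics; python3 - <<'E'
from station import ctrl
import cv2
o=ctrl.get_obs(); print(o)
for n in("side","top","wrist"):
    im=ctrl.get_image(n); cv2.imwrite(f"pics/{n}0.png",im[:,:,::-1]); print(n,ctrl.camera_params(n))
    for t in("step_foot","bar_edge","start_key_top","holder","stop_face","reader"):
        print(t,[(round(d["score"],2),[round(float(v),1) for v in d["centre"]]) for d in ctrl.tip_of(t,n)][:3])
E
```

```text
pics
{'t': 0.0, 'q': array([-1.31996081e+00,  5.33363600e-02,  1.61432308e+00, -1.75813323e-05,
        1.47595828e+00, -1.19033437e-01]), 'dq': array([-0.00104706,  0.00093652, -0.00158881, -0.00067908,  0.00086122,
        0.00141043]), 'effort': array([ 4.50918997e-04, -3.93680906e+01, -3.70178533e+01, -1.34038405e-04,
        6.99764933e-03,  1.17621505e-05]), 'tool_pos': array([ 0.2257535 , -0.58213421,  0.23005834]), 'tool_rot': array([ 2.02010812,  0.38001183, -2.0204181 ]), 'contact_force': array([-0.14345975, -0.24302074, -0.08685905]), 'wrist_torque': array([ 0.01506604,  0.02172749, -0.04771401]), 'opening': 0.08566102531109814}
side {'vertical_fov': 55.71806114794846, 'cx': 275.51673277036383, 'cy': 201.9665694126987, 'rvec': array([ 0.57643856, -2.62633458,  1.27258054]), 'tvec': array([0.50551147, 0.21587142, 0.70291619])}
step_foot [(0.71, [260.7, 296.7]), (0.71, [166.8, 299.4]), (0.56, [204.3, 374.5])]
bar_edge [(0.64, [234.4, 252.4])]
start_key_top [(0.52, [199.8, 238.1])]
holder [(0.88, [256.2, 281.4]), (0.66, [175.5, 290.7]), (0.58, [200.5, 358.2])]
stop_face [(0.7
[... 382 characters left out ...]
top [(0.58, [186.7, 262.9]), (0.28, [254.8, 176.4])]
holder [(0.8, [248.5, 236.5]), (0.63, [284.7, 342.1]), (0.55, [200.3, 360.7])]
stop_face []
reader [(0.64, [214.0, 244.1])]
wrist {'vertical_fov': 63.71381273004464, 'cx': 274.27716977640443, 'cy': 210.8103259704764, 'T_tool_cam': array([[-3.08290943e-04, -2.92009096e-01,  9.56415492e-01,
        -1.44013173e-01],
       [ 9.99999952e-01, -5.18706943e-05,  3.06502996e-04,
         4.85562810e-04],
       [-3.98917271e-05,  9.56415540e-01,  2.92009098e-01,
        -7.36975839e-02],
       [ 0.00000000e+00,  0.00000000e+00,  0.00000000e+00,
         1.00000000e+00]])}
step_foot []
bar_edge []
start_key_top []
holder []
stop_face []
reader []
```

View pics/side0.png

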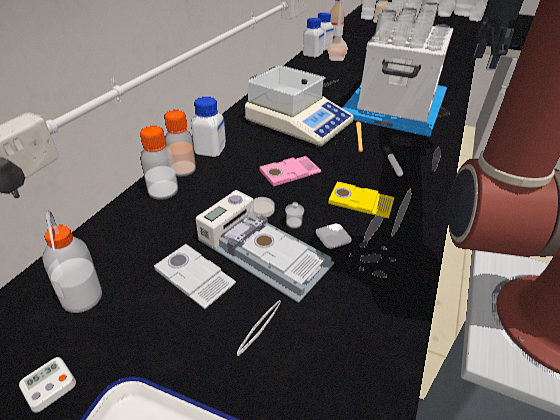

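View pics/top0.png

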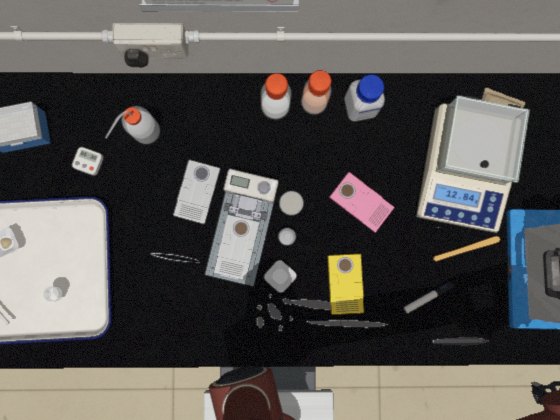

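The holder meant is the one in the reader's bay with a brown pellet, top view (241,228). The others are the spare at (197,192) on the bench, a pink look-alike at (362,201) and a yellow one at (346,283). An enlarged crop will confirm this.

```bash
python3 - <<'E'
import cv2
a=cv2.imread("pics/top0.png")[155:295,160:320]; cv2.imwrite("pics/topc.png",cv2.resize(a,None,fx=4,fy=4,interpolation=cv2.INTER_CUBIC))
a=cv2.imread("pics/side0.png")[180:310,185:345]; cv2.imwrite("pics/sidec.png",cv2.resize(a,None,fx=4.5,fy=4.5,interpolation=cv2.INTER_CUBIC))
E
```

```text
(no output)
```

View pics/topc.png

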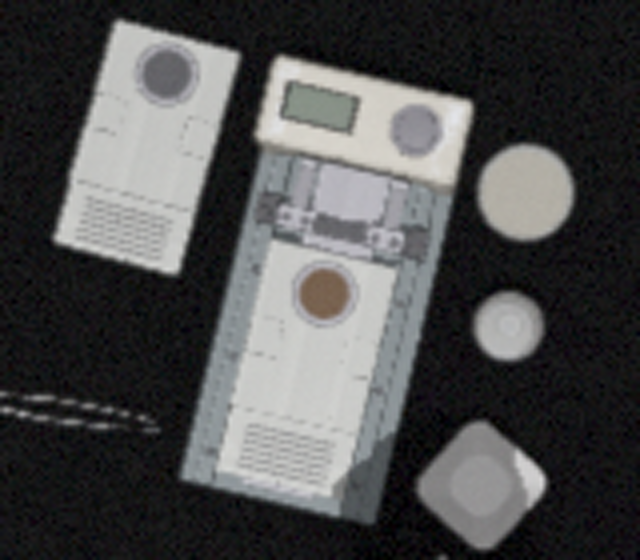

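View pics/sidec.png

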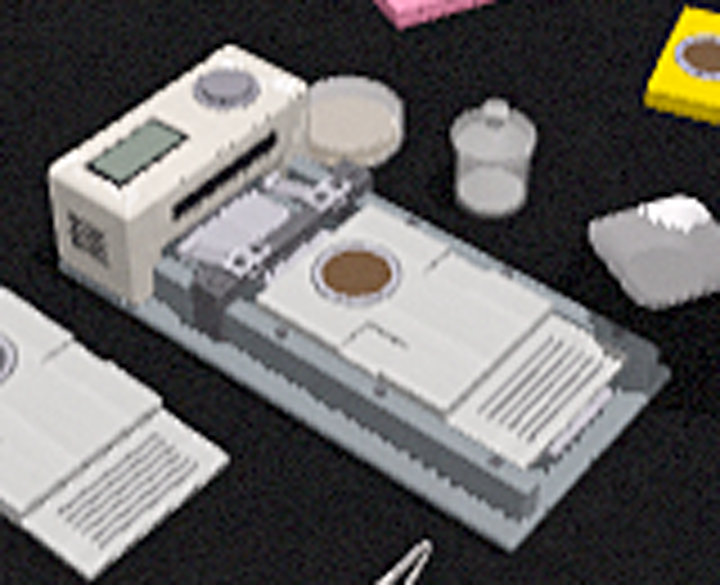

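The crops confirm it: the brown-pellet holder lies between the rails, with the step at the near end. Next I fit the reader pose from the corners.

```bash
cat > h.py <<'E'
import numpy as np, cv2
from scipy.optimize import least_squares
from scipy.spatial.transform import Rotation as R
from station import ctrl
def cam(n,obs=None):
    p=ctrl.camera_params(n); f=210/np.tan(np.radians(p["vertical_fov"]/2))
    K=np.array([[f,0,p["cx"]],[0,f,p["cy"]],[0,0,1.]])
    if n=="wrist":
        T=np.eye(4);T[:3,:3]=R.from_rotvec(obs["tool_rot"]).as_matrix();T[:3,3]=obs["tool_pos"]
        W=np.linalg.inv(T@p["T_tool_cam"]); return K,W[:3,:3],W[:3,3]
    return K,R.from_rotvec(p["rvec"]).as_matrix(),np.array(p["tvec"])
def proj(c,P):
    K,r,t=c; q=(np.asarray(P)@r.T+t)@K.T; return q[:,:2]/q[:,2:]
def world(pose,P):
    x,y,a=pose; P=np.asarray(P,float)/1000; c,s=np.cos(a),np.sin(a)
    return np.c_[x+c*P[:,0]-s*P[:,1],y+s*P[:,0]+c*P[:,1],P[:,2]]
def ray(c,uv,z):
    K,r,t=c; d=r.T@np.linalg.inv(K)@np.array([uv[0],uv[1],1.]); o=-r.T@t; return o+d*(z-o[2])/d[2]
E
cat > fit.py <<'E'
from h import *
top=[((98,62,68),(278,57)),((98,-62,68),(472,101)),((44,-62,68),(448,186)),((44,62,68),(258,140)),((-166,62,10),(180,478)),((-166,-62,10),(372,524)),((72,-32,73),(416,131))]
side=[((44,62,68),(125,217)),((98,62,68),(50,175)),((98,-62,68),(230,47)),((44,-62,68),(305,90)),((-166,62,10),(513,545)),((-166,-62,10),(665,372)),((72,-32,73),(228,88))]
D=[]
for n,L,k,o in(("top",top,4,(160,155)),("side",side,4.5,(185,180))):
    D.append((n,cam(n),np.array([a for a,b in L]),(np.array([b for a,b in L])+.5)/k-.5+np.array(o)))
def res(p,sel=("top","side")): return np.concatenate([(proj(c,world(p,P))-U).ravel() for n,c,P,U in D if n in sel])
for sel in(("top",),("side",),("top","side")):
    s=least_squares(res,[.6,.1,-.2],args=(sel,),loss="soft_l1"); print(sel,s.x,np.degrees(s.x[2])); print(res(s.x,sel).reshape(-1,2).round(1).tolist())
# holder points
p=s.x
def rd(w): d=w[:2]-p[:2]; c_,s_=np.cos(p[2]),np.sin(p[2]); return (1000*np.array([c_*d[0]+s_*d[1],-s_*d[0]+c_*d[1]])).round(1)
for n,uv,z in(("top",(230.6,256.6),.03),("side",(296.7,260.7),.03),("top",(236.5,248.5),.025),("side",(281.4,256.2),.025)):
    print(n,rd(ray(cam(n),uv,z)))
E
python3 fit.py
```

```text
('top',) [ 0.58655069  0.05848374 -0.24098442] -13.807390005627186
[[-0.7, -0.9], [0.6, 0.1], [1.4, 0.4], [-1.1, -0.2], [-0.3, 0.2], [0.2, 0.5], [0.0, -0.3]]
('side',) [ 0.5837045   0.06116729 -0.23584858] -13.51312812882951
[[0.4, 1.1], [-2.0, -0.9], [-0.7, -0.8], [1.2, -0.9], [0.0, 1.3], [1.9, 0.0], [-0.8, -0.7]]
('top', 'side') [ 0.58548474  0.0592516  -0.23888465] -13.687082056145277
[[-1.1, -0.4], [0.2, 0.5], [1.0, 0.7], [-1.4, 0.3], [-0.5, 0.7], [0.1, 0.9], [-0.4, 0.1], [0.1, 0.1], [-2.2, -1.8], [-0.8, -1.5], [1.0, -1.6], [-0.8, 0.3], [1.3, -0.7], [-1.0, -1.4]]
top [-107.1    7.6]
side [-116.9   -1.4]
top [-84.2  -1.4]
side [-83.8   3.9]
```

```bash
cat > goto.py <<'E'
# how far to go: target point in reader mm (x,y,z), tool pointing down with tool z = reader +x
from h import *
import sys, json
P=json.load(open("pose.json"))
def show(tg=None):
    o=ctrl.get_obs(); r=R.from_rotvec(o["tool_rot"]); M=r.as_matrix(); a=P[2]
    zt=np.array([np.cos(a),np.sin(a),0]); xt=np.array([0,0,-1.]); G=np.c_[xt,np.cross(zt,xt),zt]
    d=o["tool_pos"][:2]-np.array(P[:2]); c,s=np.cos(a),np.sin(a)
    print("t",round(o["t"],2),"reader mm",np.round([1000*(c*d[0]+s*d[1]),1000*(-s*d[0]+c*d[1]),1000*o["tool_pos"][2]],1),"F",o["contact_force"].round(1),"open",round(o["opening"],4))
    print("F reader",np.round([c*o["contact_force"][0]+s*o["contact_force"][1],-s*o["contact_force"][0]+c*o["contact_force"][1],o["contact_force"][2]],1),"q",o["q"].round(2))
    print("turn deg",np.degrees(R.from_matrix(M.T@G).as_rotvec()).round(2))
    if tg is not None:
        w=world(P,[tg])[0]-o["tool_pos"]; print("shift now axes mm",(1000*M.T@w).round(1),"after turn",(1000*G.T@w).round(1))
if __name__=="__main__": show([float(v) for v in sys.argv[1:4]] if len(sys.argv)>3 else None)
E
echo '[0.586,0.059,-0.2395]'>pose.json; python3 goto.py -200 0 200; python3 -c "
from goto import *
print(R.from_rotvec(ctrl.get_obs()['tool_rot']).as_matrix().round(2), world(P,[[-130,0,0],[-20,0,0],[72,-32,0]]))"
```

```text
t 1.05 reader mm [-197.6 -708.8  231.3] F [-0.3 -0.   1. ] open 0.0851
F reader [-0.3 -0.1  1. ] q [-1.32  0.05  1.61 -0.    1.48 -0.12]
turn deg [-145.09    0.      0.  ]
shift now axes mm [  31.3 -582.7 -403.7] after turn [ 31.3 708.8  -2.4]
[[-0.    0.36 -0.93]
 [-0.   -0.93 -0.36]
 [-1.    0.    0.  ]] [[0.45971063 0.0898382  0.        ]
 [0.56657087 0.06374434 0.        ]
 [0.64835394 0.01083377 0.        ]]
```

```bash
python3 -m handwheel '[[0,[0,-29,-20],[0,0,0]],[0,[0,-29,-20],[0,0,0]],[0,[0,-29,-20],[0,0,0]],[0,[0,-29,-20],[0,0,0]],[0,[0,-29,-20],[0,0,0]],[0,[0,-29,-20],[0,0,0]],[0,[0,-29,-20],[0,0,0]],[0,[0,-29,-20],[0,0,0]],[0,[0,-29,-20],[0,0,0]],[0,[0,-29,-20],[0,0,0]]]' 40
python3 -m handwheel '[[0,[0,-29,-20],[0,0,0]],[0,[0,-29,-20],[0,0,0]],[0,[0,-29,-20],[0,0,0]],[0,[0,-29,-20],[0,0,0]],[0,[0,-29,-20],[0,0,0]],[0,[0,-29,-20],[0,0,0]],[0,[0,-29,-20],[0,0,0]],[0,[0,-29,-20],[0,0,0]],[0,[0,-29,-20],[0,0,0]],[0,[0,-29,-20],[0,0,0]]]'
python3 goto.py -200 0 200
```

```text
t: 1.88
tool_pos: [0.3224, -0.1757, 0.2315]
tool_rot: [2.021, 0.376, -2.019]
contact_force: [2.0, -0.5, 0.9]
opening: -0.0
t: 2.72
tool_pos: [0.419, 0.2304, 0.2316]
tool_rot: [2.02, 0.379, -2.018]
contact_force: [0.3, -0.8, 0.7]
opening: 0.0001
t 2.72 reader mm [-202.9  126.9  231.6] F [ 0.3 -0.8  0.7] open 0.0001
F reader [ 0.5 -0.8  0.7] q [ 0.35 -0.31  1.94 -0.    1.51  1.55]
turn deg [-1.4503e+02 -1.0000e-02 -8.0000e-02]
shift now axes mm [ 31.5 105.6  70.4] after turn [  31.6 -126.9    2.9]
```

The rows are in metres and I had typed millimetres. The speed cap limited the shift, so no harm was done. From here on I use metres.

```bash
python3 -m handwheel '[[0,[0,0,0],[-7.1,0,0]],[0,[0,0,0],[-7.1,0,0]],[0,[0,0,0],[-7.1,0,0]],[0,[0,0,0],[-7.1,0,0]],[0,[0,0,0],[-7.1,0,0]],[0,[0,0,0],[-7.1,0,0]],[0,[0,0,0],[-7.1,0,0]],[0,[0,0,0],[-7.1,0,0]],[0,[0,0,0],[-7.1,0,0]],[0,[0,0,0],[-7.1,0,0]]]'
python3 -m handwheel '[[0,[0,0,0],[-7.1,0,0]],[0,[0,0,0],[-7.1,0,0]],[0,[0,0,0],[-7.1,0,0]],[0,[0,0,0],[-7.1,0,0]],[0,[0,0,0],[-7.1,0,0]],[0,[0,0,0],[-7.1,0,0]],[0,[0,0,0],[-7.1,0,0]],[0,[0,0,0],[-7.1,0,0]],[0,[0,0,0],[-7.1,0,0]],[0,[0,0,0],[-7.1,0,0]]]'
python3 -m handwheel '[[0,[0,-0.03,0],[-3,0,0]],[0,[0,-0.032,0],[0,0,0]],[0,[0,-0.032,0],[0,0,0]],[0,[0,-0.032,0],[0,0,0]],[0,[0,0,0],[0,0,0]],[0,[0,0,0],[0,0,0]]]'
python3 goto.py -200 0 200
python3 - <<'E'
from h import *
o=ctrl.get_obs(); im=ctrl.get_image("wrist"); cv2.imwrite("pics/w1.png",im[:,:,::-1])
for t in("step_foot","bar_edge","start_key_top","holder","reader"):
    print(t,[(round(d["score"],2),[round(float(v),1) for v in d["centre"]]) for d in ctrl.tip_of(t,"wrist")][:3])
E
```

```text
t: 3.55
tool_pos: [0.4191, 0.2279, 0.2314]
tool_rot: [1.177, 1.23, -1.176]
contact_force: [0.6, 0.5, 0.3]
opening: -0.0001
t: 4.38
tool_pos: [0.4191, 0.2279, 0.2315]
tool_rot: [0.226, 1.559, -0.225]
contact_force: [0.5, 0.0, -0.3]
opening: 0.0
t: 4.88
tool_pos: [0.3875, 0.105, 0.2316]
tool_rot: [0.192, 1.561, -0.191]
contact_force: [1.4, 0.3, 0.1]
opening: 0.0004
t 4.88 reader mm [-203.7   -2.4  231.6] F [1.4 0.3 0.1] open 0.0004
F reader [1.3 0.6 0.1] q [ 0.08 -0.53  2.1   0.    1.57 -1.25]
turn deg [-0.27  0.07 -0.04]
shift now axes mm [31.6  2.4  3.7] after turn [31.6  2.4  3.7]
step_foot [(0.94, [390.8, 49.8]), (0.84, [262.6, 273.6]), (0.58, [231.9, 21.9])]
bar_edge [(0.46, [351.1, 374.4])]
start_key_top [(0.19, [348.5, 274.2])]
holder [(0.94, [255.9, 39.0])]
reader []
```

View pics/w1.png

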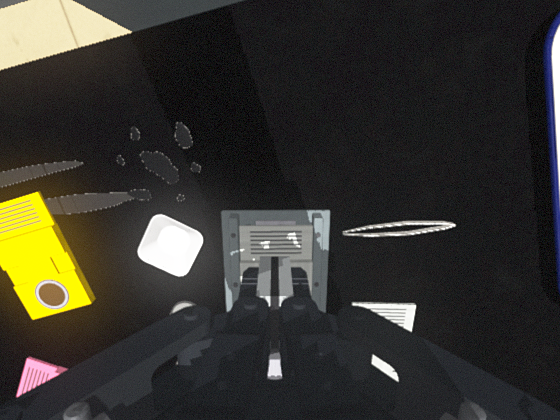

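The wrist picture shows the reader's near end at rows 211 and up, columns 221 to 330, with the step at about (275,240) and centred on the fingers. I use these to refine y, yaw and the step position.

```bash
python3 - <<'E'
from h import *; import json
P=json.load(open("pose.json"))
a=cv2.imread("pics/w1.png")[195:325,195:355]; cv2.imwrite("pics/w1c.png",cv2.resize(a,None,fx=4.5,fy=4.5,interpolation=cv2.INTER_CUBIC))
o=ctrl.get_obs(); c=cam("wrist",o)
print(proj(c,world(P,[[-166,62,10],[-166,-62,10],[-112,40,30],[-112,-40,30],[-152,40,30],[-152,-40,30],[-164,41,31],[-164,-41,31]])).round(1))
E
```

```text
[[330.5 212.1]
 [220.9 212.1]
 [311.3 263.4]
 [240.  263.4]
 [312.5 229.8]
 [238.9 229.8]
 [313.9 219.6]
 [237.6 219.6]]
```

View pics/w1c.png

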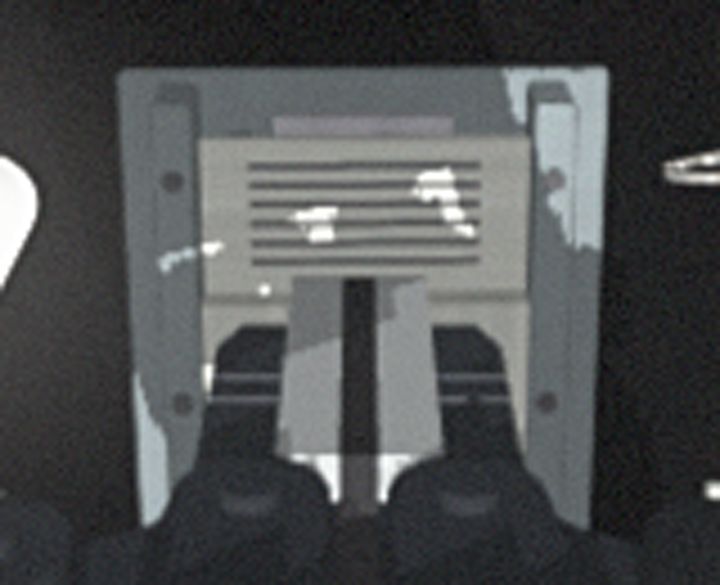

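```bash
python3 -m handwheel '[[0,[0.025,0.002,0.024],[0,0,0]],[0,[0.03,0,0.024],[0,0,0]],[0,[0.03,0,0.022],[0,0,0]],[0,[0.03,0,0],[0,0,0]],[0,[0.03,0,0],[0,0,0]],[0,[0.022,0,0],[0,0,0]],[0,[0,0,0],[0,0,0]],[0,[0,0,0],[0,0,0]]]'
python3 goto.py -135 0 30
python3 - <<'E'
from h import *; import json
P=json.load(open("pose.json"))
o=ctrl.get_obs(); im=ctrl.get_image("wrist")[:,:,::-1]; cv2.imwrite("pics/w2.png",im); im=ctrl.get_image("side")[180:320,185:345,::-1]; cv2.imwrite("pics/s2.png",cv2.resize(im,None,fx=4,fy=4,interpolation=cv2.INTER_CUBIC))
print(proj(cam("wrist",o),world(P,[[-115,40,30],[-115,-40,30],[-155,40,30],[-155,-40,30],[-164,41,31],[-164,-41,31]])).round(1))
E
```

```text
t: 5.85
tool_pos: [0.4549, 0.0917, 0.0631]
tool_rot: [0.188, 1.566, -0.189]
contact_force: [0.2, 0.0, 0.8]
opening: -0.0001
t 5.85 reader mm [-135.2    0.7   63.1] F [0.2 0.  0.8] open -0.0001
F reader [0.2 0.1 0.8] q [ 0.04 -0.17  2.12  0.    1.19 -1.29]
turn deg [-0.03 -0.2   0.05]
shift now axes mm [33.1 -0.6  0.3] after turn [33.1 -0.7  0.2]
[[343.3 278. ]
 [206.1 278. ]
 [347.5 212.4]
 [201.8 212.4]
 [350.8 196.9]
 [198.5 197. ]]
```

View pics/w2.png

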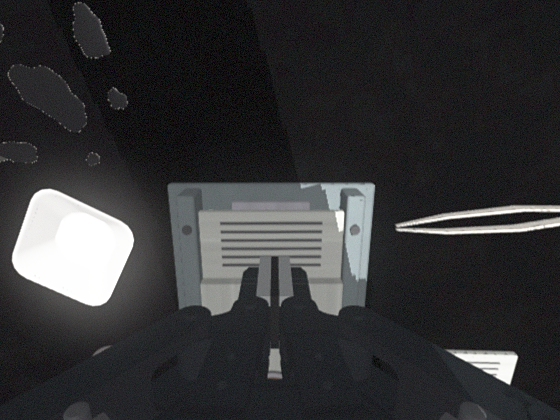

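View pics/s2.png

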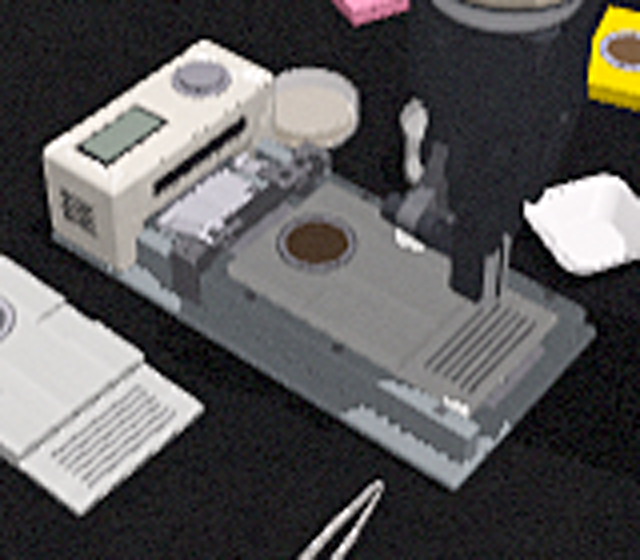

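The fingertips are over the step, whose foot is at row 279 and rear edge at row 211, as predicted. Next I lower to contact.

```bash
python3 -m handwheel '[[0,[0.014,0,0],[0,0,0]],[0,[0.014,0,0],[0,0,0]],[0,[0.004,0,0],[0,0,0]],[0,[0.002,0,0],[0,0,0]],[0,[0.002,0,0],[0,0,0]],[0,[0,0,0],[0,0,0]]]'; python3 goto.py
python3 -m handwheel '[[0,[0.002,0,0],[0,0,0]],[0,[0.001,0,0],[0,0,0]],[0,[0.001,0,0],[0,0,0]],[0,[0,0,0],[0,0,0]]]'; python3 goto.py
```

```text
t: 6.45
tool_pos: [0.4571, 0.0913, 0.0301]
tool_rot: [0.189, 1.56, -0.189]
contact_force: [-1.1, -0.1, 2.9]
opening: -0.0
t 6.45 reader mm [-132.9    0.8   30.1] F [-1.1 -0.1  2.9] open -0.0
F reader [-1.  -0.3  2.9] q [ 0.04 -0.11  2.13  0.    1.12 -1.29]
turn deg [-0.08  0.11 -0.04]
t: 6.78
tool_pos: [0.4572, 0.0913, 0.0267]
tool_rot: [0.189, 1.561, -0.189]
contact_force: [-4.4, 0.4, 10.2]
opening: -0.0004
t 6.78 reader mm [-132.8    0.9   26.7] F [-4.4  0.4 10.2] open -0.0004
F reader [-4.3 -0.6 10.2] q [ 0.04 -0.1   2.13  0.    1.11 -1.29]
turn deg [-0.09  0.09 -0.03]
```

```bash
python3 -m handwheel '[[0,[0.001,0,0],[0,0,0]],[0,[0.001,0,0],[0,0,0]],[0,[0.001,0,0],[0,0,0]],[0,[0,0,0],[0,0,0]],[0,[0,0,0],[0,0,0]]]'; python3 goto.py

```

```text
t: 7.2
tool_pos: [0.4572, 0.0914, 0.0242]
tool_rot: [0.189, 1.561, -0.189]
contact_force: [-5.6, 0.1, 12.7]
opening: -0.0001
t 7.2 reader mm [-132.8    0.9   24.2] F [-5.6  0.1 12.7] open -0.0001
F reader [-5.5 -1.2 12.7] q [ 0.04 -0.1   2.14  0.    1.11 -1.29]
turn deg [-0.08  0.07 -0.03]
```

```bash
python3 -m handwheel '[[0,[0.0015,0,0],[0,0,0]],[0,[0,0,0.003],[0,0,0]],[0,[0,0,0.003],[0,0,0]],[0,[0,0,0.003],[0,0,0]],[0,[0,0,0.003],[0,0,0]],[0,[0,0,0.003],[0,0,0]],[0,[0,0,0],[0,0,0]]]'; python3 goto.py
python3 - <<'E'
from h import *
im=ctrl.get_image("side")[180:320,185:345,::-1]; cv2.imwrite("pics/s3.png",cv2.resize(im,None,fx=4,fy=4,interpolation=cv2.INTER_CUBIC))
E
```

```text
t: 7.78
tool_pos: [0.4702, 0.0884, 0.0221]
tool_rot: [0.19, 1.566, -0.189]
contact_force: [-11.3, 1.8, 14.8]
opening: 0.0
t 7.78 reader mm [-119.5    1.1   22.1] F [-11.3   1.8  14.8] open 0.0
F reader [-11.4  -1.   14.8] q [ 0.03 -0.06  2.1   0.    1.1  -1.3 ]
turn deg [-0.1  -0.21 -0.04]
```

View pics/s3.png

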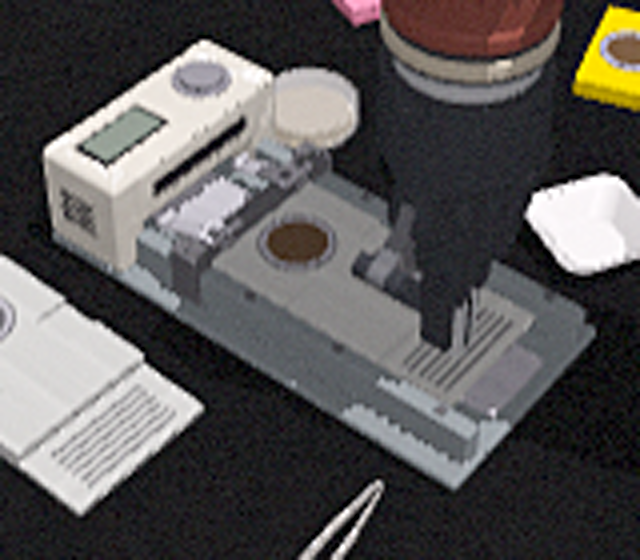

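```bash
python3 -m handwheel '[[0,[0,0,0.004],[0,0,0]],[0,[0,0,0.004],[0,0,0]],[0,[0,0,0.004],[0,0,0]],[0,[0,0,0.004],[0,0,0]],[0,[0,0,0.004],[0,0,0]]]'; python3 goto.py;  python3 -m handwheel '[[0,[0,0,0.004],[0,0,0]],[0,[0,0,0.004],[0,0,0]],[0,[0,0,0.004],[0,0,0]]]'; python3 goto.py
python3 - <<'E'
from h import *
im=ctrl.get_image("side")[180:320,185:345,::-1]; cv2.imwrite("pics/s4.png",cv2.resize(im,None,fx=4,fy=4,interpolation=cv2.INTER_CUBIC))
E
```

```text
t: 8.25
tool_pos: [0.489, 0.0838, 0.0219]
tool_rot: [0.19, 1.567, -0.188]
contact_force: [-11.3, 3.5, 13.8]
opening: 0.0001
t 8.25 reader mm [-100.1    1.    21.9] F [-11.3   3.5  13.8] open 0.0001
F reader [-11.8   0.7  13.8] q [ 0.02 -0.02  2.06  0.    1.1  -1.31]
turn deg [-0.09 -0.27 -0.04]
t: 8.5
tool_pos: [0.5008, 0.0809, 0.022]
tool_rot: [0.19, 1.567, -0.188]
contact_force: [-11.1, 2.5, 13.7]
opening: -0.0002
t 8.5 reader mm [-88.   1.  22.] F [-11.1   2.5  13.7] open -0.0002
F reader [-11.3  -0.2  13.7] q [ 0.01  0.01  2.04  0.    1.1  -1.32]
turn deg [-0.09 -0.25 -0.04]
```

View pics/s4.png

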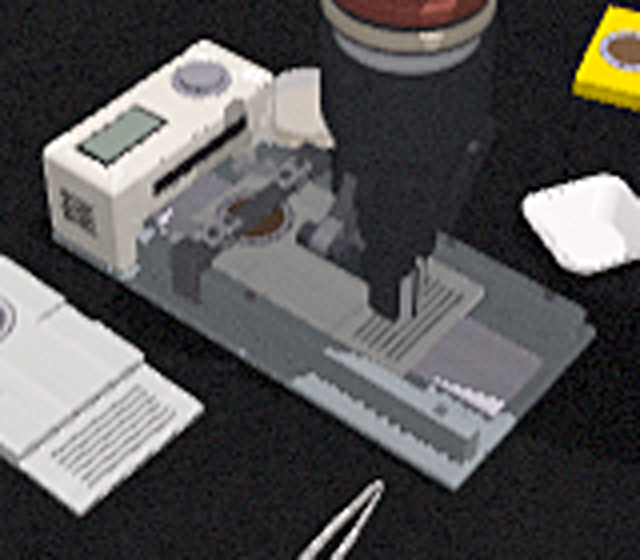

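```bash
python3 -m handwheel '[[0,[0,0,0.004],[0,0,0]],[0,[0,0,0.004],[0,0,0]],[0,[0,0,0.004],[0,0,0]],[0,[0,0,0.004],[0,0,0]],[0,[0,0,0.004],[0,0,0]]]'; python3 goto.py;  python3 -m handwheel '[[0,[0,0,0.004],[0,0,0]],[0,[0,0,0.004],[0,0,0]],[0,[0,0,0.004],[0,0,0]]]'; python3 goto.py
python3 - <<'E'
from h import *
im=ctrl.get_image("side")[160:300,185:345,::-1]; cv2.imwrite("pics/s5.png",cv2.resize(im,None,fx=4,fy=4,interpolation=cv2.INTER_CUBIC))
E
```

```text
t: 8.97
tool_pos: [0.5169, 0.0766, 0.0201]
tool_rot: [0.19, 1.574, -0.189]
contact_force: [-16.5, 3.7, 13.5]
opening: -0.0001
t 8.97 reader mm [-71.3   0.7  20.1] F [-16.5   3.7  13.5] open -0.0001
F reader [-16.9  -0.4  13.5] q [ 0.    0.05  1.99  0.    1.11 -1.33]
turn deg [-0.08 -0.69  0.02]
t: 9.22
tool_pos: [0.529, 0.0736, 0.0203]
tool_rot: [0.19, 1.574, -0.189]
contact_force: [-15.4, 4.0, 13.2]
opening: -0.0003
t 9.22 reader mm [-58.9   0.7  20.3] F [-15.4   4.   13.2] open -0.0003
F reader [-15.9   0.2  13.2] q [-0.    0.08  1.97  0.    1.11 -1.33]
turn deg [-0.09 -0.63  0.02]
```

View pics/s5.png

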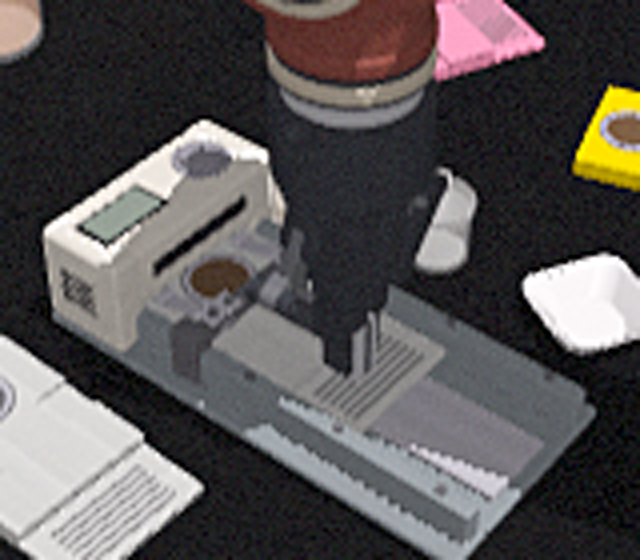

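```bash
python3 -m handwheel '[[0,[-0.0005,0,0.004],[0,0,0]],[0,[-0.0005,0,0.004],[0,0,0]],[0,[0,0,0.004],[0,0,0]],[0,[0,0,0.004],[0,0,0]]]'; python3 goto.py;  python3 -m handwheel '[[0,[0,0,0.003],[0,0,0]],[0,[0,0,0.003],[0,0,0]],[0,[0,0,0.003],[0,0,0]]]'; python3 goto.py
python3 - <<'E'
from h import *
im=ctrl.get_image("side")[160:300,185:345,::-1]; cv2.imwrite("pics/s6.png",cv2.resize(im,None,fx=4,fy=4,interpolation=cv2.INTER_CUBIC))
E
```

```text
t: 9.6
tool_pos: [0.5444, 0.0698, 0.0212]
tool_rot: [0.19, 1.574, -0.189]
contact_force: [-14.4, 3.8, 12.1]
opening: 0.0001
t 9.6 reader mm [-43.    0.6  21.2] F [-14.4   3.8  12.1] open 0.0001
F reader [-14.9   0.2  12.1] q [-0.01  0.11  1.93  0.    1.11 -1.34]
turn deg [-0.08 -0.64  0.02]
t: 9.85
tool_pos: [0.5531, 0.0677, 0.0211]
tool_rot: [0.19, 1.574, -0.189]
contact_force: [-15.3, 3.4, 12.1]
opening: 0.0003
t 9.85 reader mm [-34.    0.6  21.1] F [-15.3   3.4  12.1] open 0.0003
F reader [-15.7  -0.3  12.1] q [-0.01  0.13  1.91  0.    1.11 -1.34]
turn deg [-0.08 -0.64  0.02]
```

View pics/s6.png

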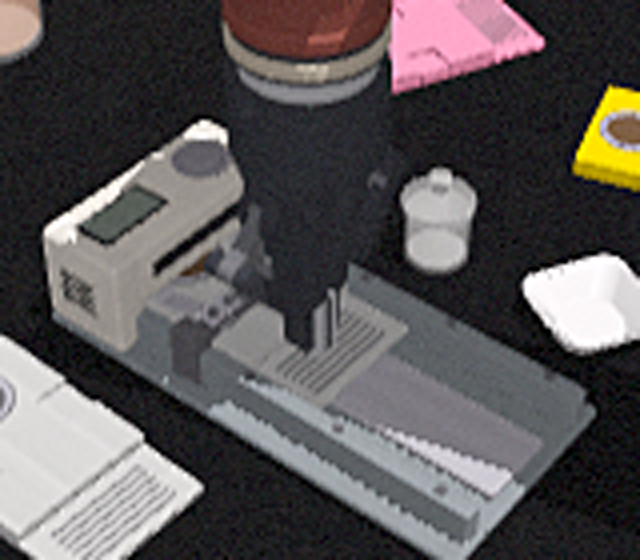

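```bash
python3 -m handwheel '[[0,[0,0,0.003],[0,0,0]],[0,[0,0,0.003],[0,0,0]]]'; python3 goto.py;  python3 -m handwheel '[[0,[0,0,0.002],[0,0,0]],[0,[0,0,0.002],[0,0,0]]]'; python3 goto.py
python3 - <<'E'
from h import *
im=ctrl.get_image("side")[160:300,185:345,::-1]; cv2.imwrite("pics/s7.png",cv2.resize(im,None,fx=4,fy=4,interpolation=cv2.INTER_CUBIC))
im=ctrl.get_image("wrist")[:,:,::-1]; cv2.imwrite("pics/w7.png",im)
E
```

```text
t: 10.07
tool_pos: [0.5588, 0.0663, 0.0211]
tool_rot: [0.19, 1.574, -0.189]
contact_force: [-15.2, 4.5, 11.1]
opening: 0.0002
t 10.07 reader mm [-28.1   0.6  21.1] F [-15.2   4.5  11.1] open 0.0002
F reader [-15.8   0.7  11.1] q [-0.02  0.14  1.9   0.    1.12 -1.35]
turn deg [-0.08 -0.64  0.02]
t: 10.23
tool_pos: [0.5635, 0.0651, 0.0214]
tool_rot: [0.19, 1.572, -0.189]
contact_force: [-11.8, 3.5, 12.9]
opening: -0.0004
t 10.23 reader mm [-23.3   0.6  21.4] F [-11.8   3.5  12.9] open -0.0004
F reader [-12.3   0.6  12.9] q [-0.02  0.15  1.89  0.    1.12 -1.35]
turn deg [-0.08 -0.53  0.01]
```

View pics/s7.png

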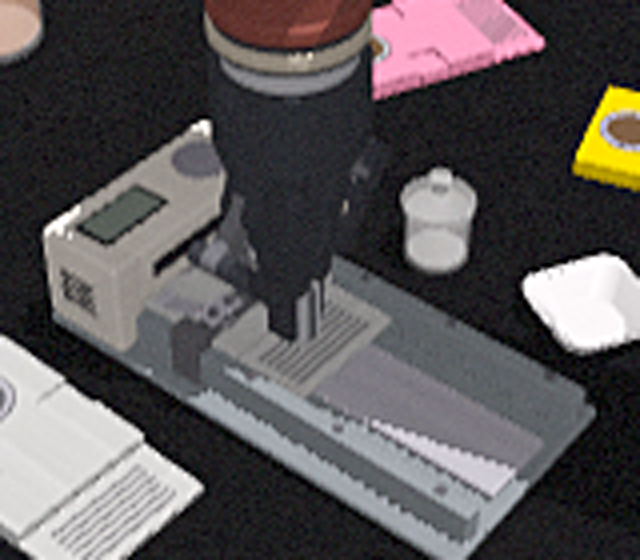

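View pics/w7.png

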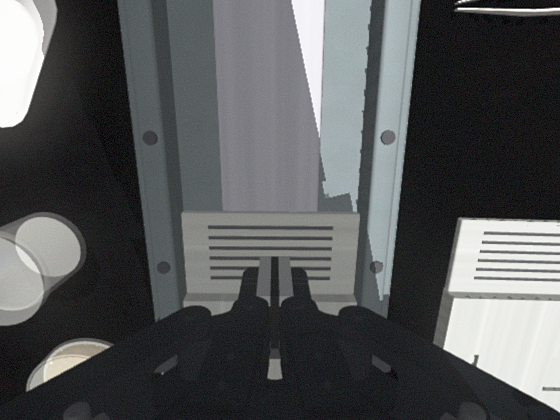

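```bash
cat > hx.py <<'E'
from h import *; import json,sys
P=json.load(open("pose.json"));o=ctrl.get_obs();c=cam("wrist",o)
z=float(sys.argv[1])/1000
for r in sys.argv[2:]:
    w=ray(c,(275,float(r)),z);d=w[:2]-np.array(P[:2]); print(r,"reader x",1000*(np.cos(P[2])*d[0]+np.sin(P[2])*d[1]))
E
python3 hx.py 21.4 212 296
```

```text
212 reader x -52.80328817189686
296 reader x -10.440946565215965
```

```bash
python3 -m handwheel '[[0,[0,0,0.002],[0,0,0]],[0,[0,0,0.001],[0,0,0]]]'; python3 goto.py;  python3 -m handwheel '[[0,[0,0,0.002],[0,0,0]],[0,[0,0,0.001],[0,0,0]]]'; python3 goto.py
```

```text
t: 10.5
tool_pos: [0.5642, 0.065, 0.0214]
tool_rot: [0.19, 1.578, -0.189]
contact_force: [-23.7, 5.2, 20.7]
opening: -0.0001
t 10.5 reader mm [-22.6   0.6  21.4] F [-23.7   5.2  20.7] open -0.0001
F reader [-24.3  -0.5  20.7] q [-0.02  0.15  1.88  0.    1.12 -1.35]
turn deg [-0.09 -0.91  0.05]
t: 10.67
tool_pos: [0.5643, 0.0649, 0.0208]
tool_rot: [0.191, 1.586, -0.189]
contact_force: [-30.3, 7.4, 24.4]
opening: -0.0003
t 10.67 reader mm [-22.5   0.5  20.8] F [-30.3   7.4  24.4] open -0.0003
F reader [-31.2   0.   24.4] q [-0.02  0.16  1.88  0.    1.13 -1.35]
turn deg [-0.07 -1.33  0.09]
```

Fx rose from 12 to 31 N with no motion, so the holder is against the stop. I hold briefly, ease off, lift and check.

```bash
python3 -m handwheel '[[0,[0,0,0],[0,0,0]],[0,[0,0,0],[0,0,0]],[0,[0,0,0],[0,0,0]],[0,[-0.002,0,-0.002],[0,0,0]],[0,[-0.003,0,-0.002],[0,0,0]],[0,[-0.003,0,0],[0,0,0]],[0,[-0.004,0,0],[0,0,0]],[0,[-0.004,0,0],[0,0,0]],[0,[-0.006,0,0],[0,0,0]],[0,[-0.008,0,-0.003],[0,0,0]]]'; python3 goto.py;  python3 -m handwheel '[[0,[-0.01,0,-0.003],[0,0,0]],[0,[-0.015,0,-0.005],[0,0,0]],[0,[0,0,0],[0,0,0]],[0,[0,0,0],[0,0,0]]]'; python3 goto.py
python3 - <<'E'
from h import *
im=ctrl.get_image("side")[160:300,185:345,::-1]; cv2.imwrite("pics/s8.png",cv2.resize(im,None,fx=4,fy=4,interpolation=cv2.INTER_CUBIC))
im=ctrl.get_image("wrist")[:,:,::-1]; cv2.imwrite("pics/w8.png",im)
E
```

```text
t: 11.5
tool_pos: [0.5668, 0.064, 0.0522]
tool_rot: [0.189, 1.56, -0.189]
contact_force: [-0.6, -0.4, 0.6]
opening: 0.0
t 11.5 reader mm [-19.8   0.3  52.2] F [-0.6 -0.4  0.6] open 0.0
F reader [-0.5 -0.6  0.6] q [-0.02  0.1   1.88 -0.    1.16 -1.35]
turn deg [-0.1   0.12 -0.02]
t: 11.83
tool_pos: [0.5592, 0.0661, 0.0778]
tool_rot: [0.189, 1.559, -0.189]
contact_force: [0.8, 0.3, -0.6]
opening: 0.0003
t 11.83 reader mm [-27.8   0.5  77.8] F [ 0.8  0.3 -0.6] open 0.0003
F reader [ 0.8  0.5 -0.6] q [-0.01  0.05  1.89 -0.    1.2  -1.34]
turn deg [-0.08  0.22 -0.05]
```

View pics/s8.png

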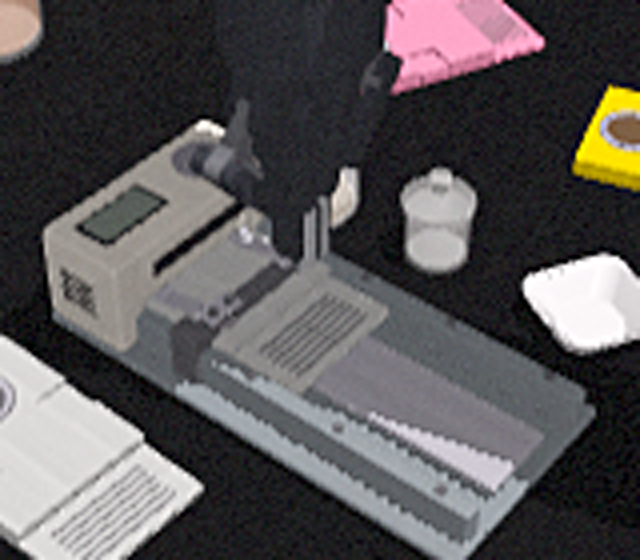

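View pics/w8.png

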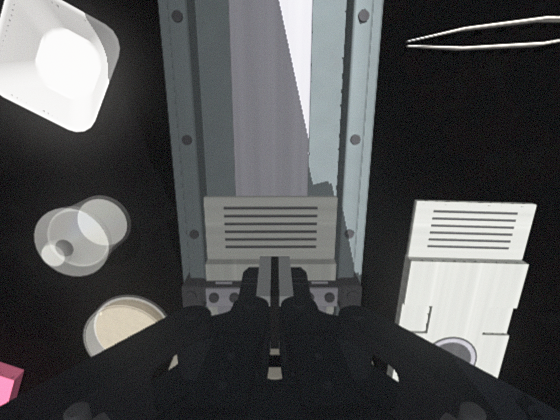

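```bash
python3 hx.py 26 197 261; python3 hx.py 32 279; python3 - <<'E'
import cv2
a=cv2.imread("pics/w8.png")[180:320,180:380]; cv2.imwrite("pics/w8c.png",cv2.resize(a,None,fx=4,fy=4,interpolation=cv2.INTER_CUBIC))
E
```

```text
197 reader x -53.07902001342605
261 reader x -11.568901029892464
279 reader x -2.2146978552500456
```

View pics/w8c.png

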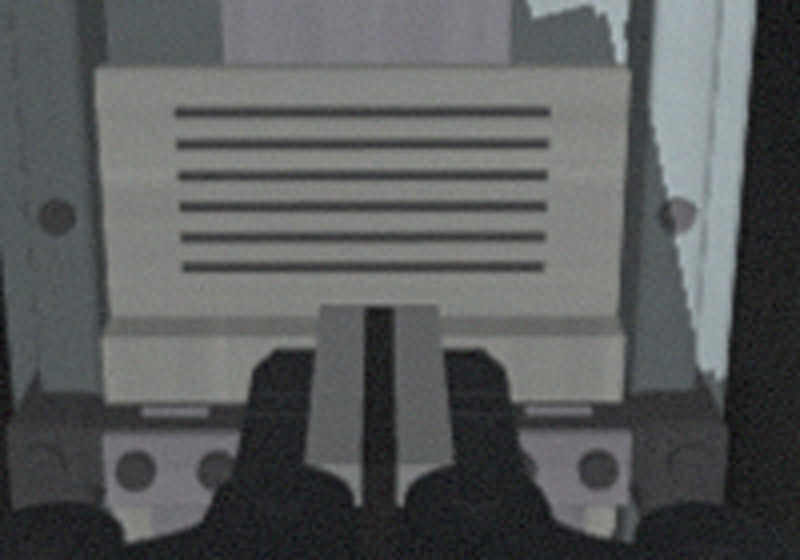

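The holder's rear edge is 51 mm behind the bar edge, so it is home. Next is the key: rise, move over it and check.

```bash
python3 -m handwheel '[[0,[-0.03,0,0],[0,0,0]],[0,[-0.022,0,0],[0,0,0]],[0,[0,-0.01,0.028],[0,0,0]],[0,[0,-0.011,0.03],[0,0,0]],[0,[0,-0.0115,0.03],[0,0,0]],[0,[0,0,0.01],[0,0,0]],[0,[0.02,0,0],[0,0,0]],[0,[0,0,0],[0,0,0]],[0,[0,0,0],[0,0,0]]]'; python3 goto.py 70 -32 73
python3 - <<'E'
from h import *
im=ctrl.get_image("side")[140:280,185:345,::-1]; cv2.imwrite("pics/s9.png",cv2.resize(im,None,fx=4,fy=4,interpolation=cv2.INTER_CUBIC))
im=ctrl.get_image("wrist")[:,:,::-1]; cv2.imwrite("pics/w9.png",im)
E
```

```text
t: 12.68
tool_pos: [0.6433, 0.0115, 0.1051]
tool_rot: [0.189, 1.568, -0.189]
contact_force: [-0.1, 0.7, -1.2]
opening: 0.0
t 12.68 reader mm [ 67.  -32.5 105.1] F [-0.1  0.7 -1.2] open 0.0
F reader [-0.2  0.7 -1.2] q [-0.1   0.2   1.67  0.    1.28 -1.43]
turn deg [-0.09 -0.32  0.04]
shift now axes mm [32.1  0.5  3.2] after turn [32.1  0.5  3. ]
```

View pics/s9.png

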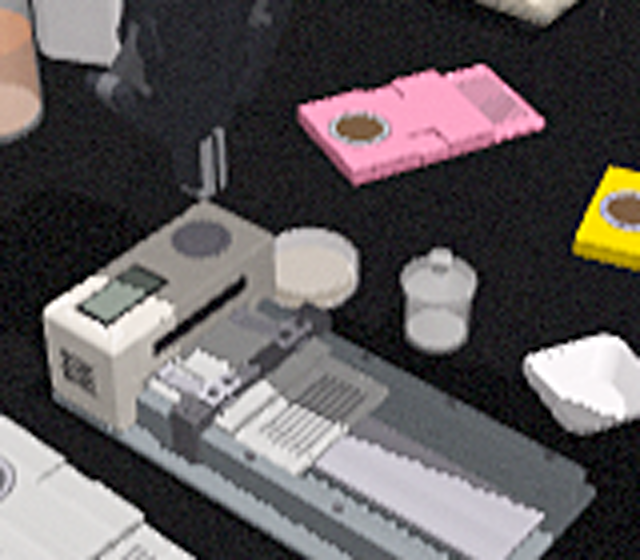

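View pics/w9.png

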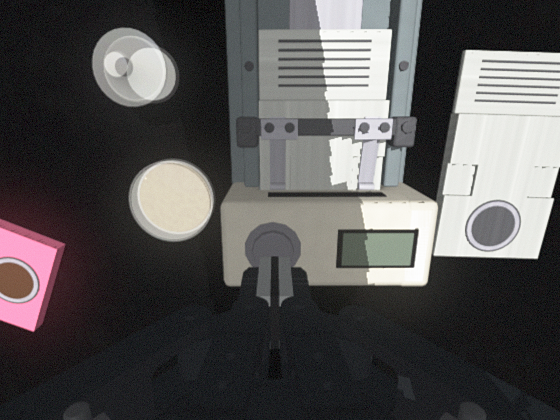

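```bash
python3 - <<'E'
from h import *; import json
P=json.load(open("pose.json"));o=ctrl.get_obs();c=cam("wrist",o)
w=ray(c,(272.5,248),.073); M=R.from_rotvec(o["tool_rot"]).as_matrix(); print("key rel tool mm",1000*M.T@(w-o["tool_pos"]))
print(ctrl.tip_of("start_key_top","wrist")[:2])
E
```

```text
key rel tool mm [34.4921982  -1.88214321  1.96752274]
[{'centre': [252.6, 274.8], 'score': 0.82}]
```

```bash
python3 -m handwheel '[[0,[0.012,-0.001,0.003],[0,0,0]],[0,[0.012,0,0],[0,0,0]],[0,[0.006,0,0],[0,0,0]],[0,[0.002,0,0],[0,0,0]],[0,[0,0,0],[0,0,0]]]'; python3 goto.py
python3 -m handwheel '[[0,[0.001,0,0],[0,0,0]],[0,[0.001,0,0],[0,0,0]],[0,[0.001,0,0],[0,0,0]],[0,[0,0,0],[0,0,0]]]'; python3 goto.py
```

```text
t: 13.25
tool_pos: [0.6469, 0.0096, 0.0742]
tool_rot: [0.189, 1.565, -0.189]
contact_force: [-0.6, 0.0, -0.2]
opening: -0.0002
t 13.25 reader mm [ 70.9 -33.5  74.2] F [-0.6  0.  -0.2] open -0.0002
F reader [-0.6 -0.1 -0.2] q [-0.1   0.24  1.68  0.    1.23 -1.43]
turn deg [-0.09 -0.16  0.02]
t: 13.58
tool_pos: [0.6483, 0.0094, 0.0732]
tool_rot: [0.189, 1.562, -0.189]
contact_force: [-0.8, -0.1, -0.0]
opening: 0.0
t 13.58 reader mm [ 72.3 -33.4  73.2] F [-0.8 -0.1 -0. ] open 0.0
F reader [-0.8 -0.3 -0. ] q [-0.1   0.25  1.67  0.    1.22 -1.43]
turn deg [-0.1   0.05 -0.01]
```

```bash
python3 -m handwheel '[[0,[0.001,0,0],[0,0,0]],[0,[0.001,0,0],[0,0,0]],[0,[0.001,0,0],[0,0,0]],[0,[0,0,0],[0,0,0]]]'; python3 goto.py
python3 -m handwheel '[[0,[0.001,0,0],[0,0,0]],[0,[0.001,0,0],[0,0,0]],[0,[0,0,0],[0,0,0]]]'; python3 goto.py
```

```text
t: 13.92
tool_pos: [0.6483, 0.0094, 0.0703]
tool_rot: [0.189, 1.562, -0.189]
contact_force: [-1.1, -0.1, 4.2]
opening: -0.0
t 13.92 reader mm [ 72.3 -33.4  70.3] F [-1.1 -0.1  4.2] open -0.0
F reader [-1.1 -0.3  4.2] q [-0.1   0.25  1.68 -0.    1.22 -1.43]
turn deg [-0.09  0.05 -0.01]
t: 14.17
tool_pos: [0.6484, 0.0094, 0.07]
tool_rot: [0.189, 1.562, -0.189]
contact_force: [-4.9, -0.0, 11.4]
opening: -0.0004
t 14.17 reader mm [ 72.4 -33.3  70. ] F [-4.9 -0.  11.4] open -0.0004
F reader [-4.8 -1.2 11.4] q [-0.1   0.25  1.68 -0.    1.22 -1.43]
turn deg [-0.08  0.02  0.  ]
```

The key bottoms at z 70.0 mm with 11 N on it, so it is fully down. Now I lift clear and check.

```bash
python3 -m handwheel '[[0,[0,0,0],[0,0,0]],[0,[-0.005,0,0],[0,0,0]],[0,[-0.01,0,0],[0,0,0]],[0,[-0.03,0,0],[0,0,0]],[0,[-0.03,0,0],[0,0,0]],[0,[-0.03,0,0],[0,0,0]],[0,[0,0,0],[0,0,0]],[0,[0,0,0],[0,0,0]],[0,[0,0,0],[0,0,0]]]'; python3 goto.py
python3 - <<'E'
from h import *
im=ctrl.get_image("side")[140:280,185:345,::-1]; cv2.imwrite("pics/s10.png",cv2.resize(im,None,fx=4,fy=4,interpolation=cv2.INTER_CUBIC))
im=ctrl.get_image("wrist")[:,:,::-1]; cv2.imwrite("pics/w10.png",im)
E
```

```text
t: 14.92
tool_pos: [0.6476, 0.0095, 0.1723]
tool_rot: [0.189, 1.563, -0.189]
contact_force: [0.0, 0.7, -0.4]
opening: 0.0006
t 14.92 reader mm [ 71.6 -33.4 172.3] F [ 0.   0.7 -0.4] open 0.0006
F reader [-0.2  0.7 -0.4] q [-0.1   0.15  1.61  0.    1.38 -1.43]
turn deg [-0.09 -0.04  0.01]
```

View pics/s10.png

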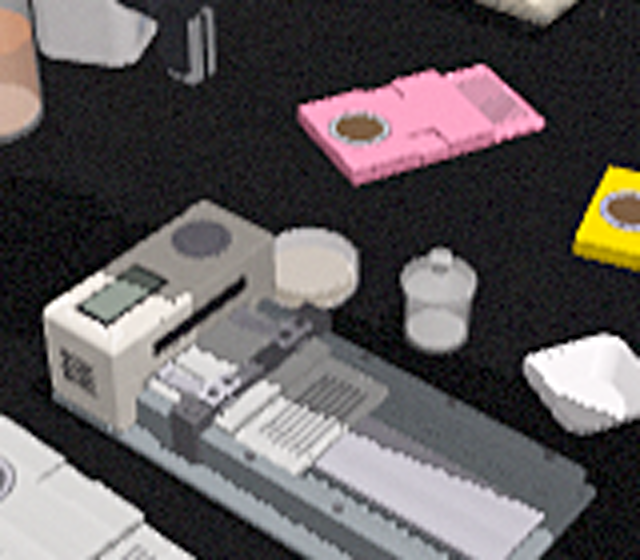

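View pics/w10.png

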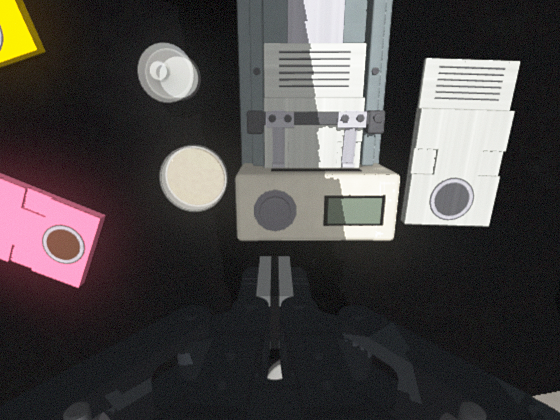

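The wrist picture shows the holder still in under the bar (rear edge at row 43, bar at row 121), both leaves on it, and the key free at (275,210). The neighbours are where they stood.

```bash
python3 hx.py 26 43; python3 hx.py 46 112; python3 -c "
from station import ctrl
print(ctrl.finish_job())"
```

```text
43 reader x -52.544861639720224
112 reader x -1.268804018554579
the job is handed in; nothing more can be done
None
```

I loaded the holder and pressed the start key, then handed the job in at about 15 s of the 45 s allowed. No verdict was reported.

- **Loading:** I pressed the brown-pellet holder down with shut fingers on its thumb step, about 7 to 10 mm. I slid it in under the bar and leaf springs until the push force rose from 12 to 31 N with no further motion, then let go.
- **Start key:** I pressed it about 3 mm, to a hard stop at 11 N, then lifted clear.

**Last checks:** The holder's rear edge measured about 51 mm behind the bar's loading-side edge, and 51 mm is home. In the pictures both leaves lay on the holder, the key was clear of the fingers, and the neighbouring things in view looked unmoved. The tweezers were out of the last pictures, so their final place was not checked. The contact force was near zero.

**Slips and disagreements:**
- I typed my first move in millimetres instead of metres. The speed cap limited it, and nothing was touched.
- The platen came close to its lower stop partway through the slide, so I eased up about 1 mm.
- My reader frame was about 2 mm off along x. I judged home relative to the bar edge, so that did not affect it.

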